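# Tray up the collared glass globes

## Robot

A 6-joint arm with a two-finger parallel gripper is mounted at the origin on the work surface. World frame = base frame: x ahead of the robot, y to its left, z up, the work surface at z = 0. Lengths are in m, angles in rad, forces in N, time in s.
With the tool pointing down it reaches from about 0.25 to 0.775 m from the base axis. Payload 4 kg.
Tool frame: the origin (TCP) lies on the centre line of the jaws, within the pads' length; the fingertips stand 17 mm ahead of it and the grasp point (between the pads) lies 2 mm behind it; z points along the fingers, y is the line along which they close (so a half turn about z gives the same grasp; the last joint's range is limited). The gripper opens to 94 mm and grips with 3 to 60 N. Pads are 16 mm wide; open, the fingers measure 119 mm over their backs; the gripper's body (75 mm by 177 mm) begins 78 mm behind the grasp point.
Start: joints at [-1.405, 0.087, 1.371, -0, 1.684, -0.103], TCP at [0.146, -0.53, 0.223] pointing down, gripper open.
Joint ranges: [-3.1, 3.1], [-0.76, 2.03], [0.27, 2.55], [-1.08, 4.22], [0.17, 2.65], [-2.57, 2.57]. Speed limits (rad/s): [2.79, 2.79, 3.14, 3.14, 3.14, 3.14].

## Interface

Orientations are given as [roll, pitch, yaw] about the fixed x, y, z axes, in that order (R = Rz(yaw) Ry(pitch) Rx(roll)).
In Python, from bench import robot gives the robot as it stands.
- The arm moves only by the tool servo_tool, never from a script. Its argument "plan" is a list of rows, each a list of 7 numbers: the shift along the tool's x, y, z normalised to -1 to 1, where 1 is 0.1 m, then the turn, a rotation vector about the tool's x, y, z normalised to -1 to 1, where 1 is pi/2 rad, then the finger opening in mm, from 0 to 94. In form: [[x, y, z, ax, ay, az, gripper], ...]. A call has 1 to 12 rows; each row is the pose to reach, as a shift and turn from the pose commanded when the call began, along the tool's axes at that moment; what a row does not reach only later rows make up. A row lasts 1/12 s, in which the tool goes at most 41.7 mm and 7.16 degrees, less where a joint would pass 70% of its speed; a pose out of reach is approached as far as the arm can. A call with a number of a shift or a turn outside -1 to 1 is refused whole. A call with a gripper value outside its range is refused whole. The fingers move at their own pace and stop on an object; the grip force is fixed at half the most. Time passes only in rows, so rows that repeat a pose let the fingers close. It gives the time, the measured TCP pose, the force, the opening and the grip force at its end, in the units of the state.
- robot.get_obs(): the state, without advancing time (a new reading comes with each control period).
- robot.snapshot(name): name is "scene" or "side" or "wrist"; returns the picture (384x512x3 uint8, red, green, blue); there is no depth.
- robot.camera_params(name): a dict with "camera_matrix" (3x3 intrinsics, pixels), "rvec" (rotation vector, rad) and "tvec" (3), from world to camera coordinates, as OpenCV has them; the wrist camera has in their place "tool_from_camera" (4x4, takes a point from camera to tool coordinates, whose origin is the TCP and whose axes are the flange's). Camera axes: x right, y down, z forward; pixel columns grow to the right and rows downward; lengths in m; the calibration is good to about 2 mm. A picture is of the moment at which its call begins: read the wrist's pose just before it. camera_params takes no time and is no camera call.
- robot.close_job(): hands the job in; it is judged then, once.
Trained networks look in the newest picture that a camera, given by its name, has taken for a name from the list of things; names that differ only in an ending like _2 or _b are one class to them, and where a whole thing is asked for, a point or a joint stands for the part that bears it (a point fixed in the world has none). Each returns a list of dicts, best first, with "conf" (0 to 1); they miss things now and then, are a little off and sometimes report something else, mostly with a low value. They report only what shows in the picture. A call takes as long as a camera call. They do not tell look-alikes from the thing itself.
- robot.find_in(thing, camera): "extent" ([centre column, centre row, width, height] in pixels, round what is visible of it).
The state is a dict: "time": time; "joint_positions": joint angles; "qvel": joint speeds; "joint_torque": joint torques, N m; "tool_pos": TCP position; "ee_rot": TCP orientation; "wrist_force": force on the tool from outside, world axes, zero at the start; "wrist_torque": the same for the moment, N m; "width": finger opening in m; "finger_force": force on a finger pad.
Only numpy, scipy, OpenCV 4.12 (cv2) and the standard library are available. Lean on these libraries where they do the work, as an engineer would, in place of code of your own. Each camera call takes 0.05 s, during which the arm holds its last target. There are 200 camera calls.

## Task

Three of the frosted glass globes on the bench carry a brass collar on top: gather those three into the white tray, each standing upright and fully down inside the cork ring of its own size (large globe in the large ring, medium in the medium, small in the small). They are glass, so set each one down without dropping it. Leave the three plain globes without collars where they are.

Things in the scene. Friction and masses are not known exactly. Their poses are not given: they have to be found in the camera images.
- collared_large_c (a point): The large frosted glass globe WITH a collar: a ball 66 mm across standing on a flat foot 24 mm across, with an upright brass collar (a plain cylinder 22 mm across, 24 mm tall, with a dark hole drawn on top) on its crown. Overall 86 mm tall; the collar runs from 62 mm above the foot to the top. About 90 g, loose. The point is on the vertical axis, half-way up, 42.9 mm above the foot; z is up along the axis. Best gripped from above by the collar, tips just above the glass.
- collared_medium_c (a point): The medium frosted glass globe WITH a collar: a ball 50 mm across standing on a flat foot 20 mm across, with an upright brass collar (a plain cylinder 22 mm across, 24 mm tall, with a dark hole drawn on top) on its crown. Overall 69.4 mm tall; the collar runs from 45.4 mm above the foot to the top. About 60 g, loose. The point is on the vertical axis, half-way up, 34.7 mm above the foot; z is up along the axis. Best gripped from above by the collar, tips just above the glass.
- collared_small_c (a point): The small frosted glass globe WITH a collar: a ball 36 mm across standing on a flat foot 18 mm across, with an upright brass collar (a plain cylinder 22 mm across, 24 mm tall, with a dark hole drawn on top) on its crown. Overall 53.8 mm tall; the collar runs from 29.8 mm above the foot to the top. About 40 g, loose. The point is on the vertical axis, half-way up, 26.9 mm above the foot; z is up along the axis. Best gripped from above by the collar, tips just above the glass.
- ring_large: The large cork ring, fixed in the tray, for the large collared globe: inner width 57 mm, outer width 69 mm, 10 mm tall, open in the middle. Origin: on its axis at its underside, which is the tray's inner floor, 4 mm above the bench; z up. The globe's round belly passes into the ring and its foot rests on the tray floor.
- ring_medium: The medium cork ring, fixed in the tray, for the medium collared globe: inner width 48 mm, outer width 60 mm, 10 mm tall, open in the middle. Origin: on its axis at its underside, which is the tray's inner floor, 4 mm above the bench; z up. The globe's round belly passes into the ring and its foot rests on the tray floor.
- ring_small: The small cork ring, fixed in the tray, for the small collared globe: inner width 39 mm, outer width 51 mm, 10 mm tall, open in the middle. Origin: on its axis at its underside, which is the tray's inner floor, 4 mm above the bench; z up. The globe's round belly passes into the ring and its foot rests on the tray floor.
- tray: The white enamelled tray with a blue rim, fixed to the bench: 125 mm along its x, 315 mm along its y, floor 4 mm thick, walls 20 mm high and 4 mm thick. The three cork rings stand in a row along its y, 95 mm apart; which ring is in which place changes. Origin: centre of its underside, on the bench.
- plain_large_c (a point): The large plain frosted glass globe, a look-alike WITHOUT a collar: same 66 mm ball and flat foot, smooth round crown, 64 mm tall. To be left alone. Loose. The point is on its axis half-way up, 31.9 mm above the foot.
- plain_medium_c (a point): The medium plain frosted glass globe, a look-alike WITHOUT a collar: same 50 mm ball and flat foot, smooth round crown, 48 mm tall. To be left alone. Loose. The point is on its axis half-way up, 24.0 mm above the foot.
- plain_small_c (a point): The small plain frosted glass globe, a look-alike WITHOUT a collar: same 36 mm ball and flat foot, smooth round crown, 34 mm tall. To be left alone. Loose. The point is on its axis half-way up, 16.8 mm above the foot.
Not all that is in view belongs to the job. Leave any turquoise look-alike of the ring_small alone.

How it is judged:
By the outcome, as a careful person would: the job done as asked, in the order asked, and still so for the second after the job is handed in, with the robot touching nothing.
It also fails if it takes over 90 s, if anything falls off the work surface, if the arm or the gripper's body presses on something with over 40 N, if the wrist force passes 120 N, or if a joint passes its speed limit or range.

## Working session

There is one attempt and no reset: what is moved stays moved. The work goes in short steps, Python scripts to look and compute and a tool call to move; the robot and the scene stay as the last step left them, time stands still between calls to the robot, and variables do not carry over. Pictures are saved under pics/ and viewed, at most 14 in all, crops included, and the job is handed in when it is done.

Besides the shell and the picture viewer there is one more tool, called after "Request:" in YAML: its name, and indented under it one key for each argument. servo_tool: Moves the arm, as the interface text tells. Scaled input: -1 to 1 covers 0.1 m each way for a shift and pi/2 rad each way for a turn. Its arguments: {"type":"object","properties":{"plan":{"type":"array","items":{"type":"array","items":{"type":"number"}}}},"required":["plan"]}

```bash
mkdir -p pics; cat > h.py <<'E'
import numpy as np, cv2
from bench import robot
from scipy.spatial.transform import Rotation as R
def cam(n):
    p=robot.camera_params(n); K=np.array(p["camera_matrix"])
    if n=="wrist":
        o=robot.get_obs(); T=np.eye(4);T[:3,:3]=R.from_euler('xyz',o["ee_rot"]).as_matrix();T[:3,3]=o["tool_pos"]
        M=T@np.array(p["tool_from_camera"]); return K,M[:3,:3],M[:3,3]
    Rm=cv2.Rodrigues(np.array(p["rvec"],float))[0]; t=np.array(p["tvec"],float).ravel()
    return K,Rm.T,-Rm.T@t
def ray(c,u,v):
    K,A,o=c; d=A@np.linalg.solve(K,[u,v,1.]); return o,d/np.linalg.norm(d)
def atz(c,u,v,z):
    o,d=ray(c,u,v); return o+d*(z-o[2])/d[2]
def proj(c,P):
    K,A,o=c; q=K@(A.T@(np.asarray(P,float)-o)); return q[:2]/q[2]
def tri(rays):
    S=sum(np.eye(3)-np.outer(d,d) for o,d in rays); b=sum((np.eye(3)-np.outer(d,d))@o for o,d in rays)
    return np.linalg.solve(S,b)
def save(n,f):
    im=robot.snapshot(n); cv2.imwrite("pics/"+f,im[:,:,::-1]); return im
E
python3 - <<'E'
from h import *
print(robot.get_obs())
a=save("scene","a.png");b=save("side","b.png")
cv2.imwrite("pics/ab.png",cv2.resize(np.hstack([a,b])[:,:,::-1],(800,300)))
for n in ["scene","side"]:
    print(n,cam(n)[2])
    for t in ["collared_large_c","collared_medium_c","collared_small_c","ring_large","ring_medium","ring_small","tray","plain_large_c","plain_medium_c","plain_small_c"]:
        print(t,[(np.round(d["extent"]).astype(int).tolist(),round(d["conf"],2)) for d in robot.find_in(t,n)[:4]])
E
```

```text
{'time': 0.0, 'joint_positions': array([-1.40510398e+00,  8.79857242e-02,  1.37223200e+00, -2.18138848e-06,
        1.68360590e+00, -1.03124107e-01]), 'qvel': array([ 0.00071296, -0.00050091,  0.00181604, -0.00098948,  0.00129399,
       -0.0018104 ]), 'joint_torque': array([ 2.76819637e-04, -3.40180528e+01, -3.02424216e+01,  7.18920864e-02,
        3.29398981e-02, -1.69474511e-04]), 'tool_pos': array([ 0.14597282, -0.5297495 ,  0.22129865]), 'ee_rot': array([-3.13937332e+00, -2.27502179e-04,  2.68815962e-01]), 'wrist_force': array([ 0.30187732, -0.16077092, -0.73154582]), 'wrist_torque': array([-0.03166181,  0.01776764, -0.01053395]), 'finger_force': 0.0, 'width': 0.09390783185564706}
scene [1.35410621 0.17312825 0.68172172]
collared_large_c [([314, 161, 31, 31], 0.66)]
collared_medium_c [([377, 172, 23, 25], 0.96)]
collared_small_c [([427, 210, 15, 22], 0.72)]
ring_large [([281, 214, 28, 22], 0.79)]
ring_medium [([206, 195, 24, 16], 0.58), ([135, 160, 25, 23], 0.58), ([282, 217, 26, 22], 0.56)]
ring_small [([143, 247, 30, 22], 0.81), ([245, 205, 27, 15], 0.74), ([273, 168, 22, 16], 0.72), ([350, 235, 18, 17], 0.72)]
tray [([244, 208, 142, 72], 0.68)]
plain_large_c [([134, 160, 25, 29], 0.59)]
plain_medium_c [([235, 155, 19, 21], 0.74)]
plain_small_c [([180, 146, 11, 12], 0.5)]
side [ 0.26451013 -0.79487574  0.82952353]
collared_large_c [([186, 193, 29, 28], 0.67), ([189, 137, 10, 18], 0.55)]
collared_medium_c [([165, 161, 20, 24], 0.68)]
collared_small_c []
ring_large [([250, 193, 29, 18], 0.72)]
ring_medium [([276, 240, 26, 22], 0.64)]
ring_small [([300, 285, 21, 16], 0.79), ([357, 240, 20, 17], 0.74), ([198, 230, 17, 15], 0.46), ([264, 215, 22, 16], 0.42)]
tray [([266, 220, 86, 97], 0.88)]
plain_large_c [([293, 319, 32, 31], 0.84)]
plain_medium_c [([209, 251, 22, 24], 0.69)]
plain_small_c []
```

View pics/a.png

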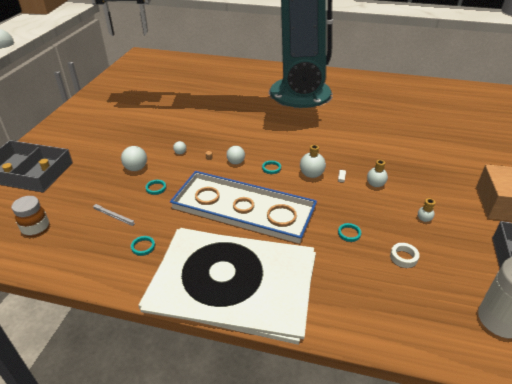

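View pics/b.png

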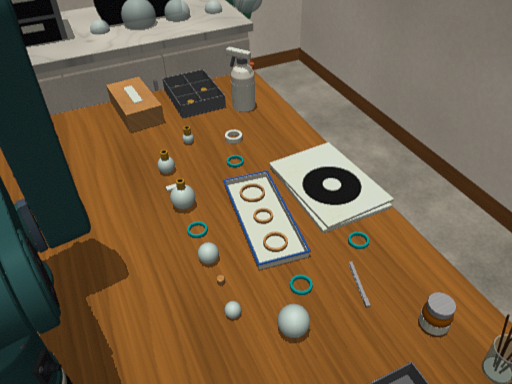

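The scene picture shows the collared globes at (313,163) large, (377,175) medium and (427,211) small. The plain ones are at (134,158), (235,155) and (180,148). The tray rings run medium (207,195), small (243,205), large (282,215), and four turquoise rings lie outside the tray. In the side picture the collared globes are at (182,196) large, (166,162) medium and (188,135) small, with rings at (253,193), (275,241) and (263,215) for large, medium and small.

```bash
cat > m.py <<'E'
from h import *
def blob(im,u,v,r,kind):
    u,v=int(u),int(v); y0,x0=max(v-r,0),max(u-r,0)
    c=im[y0:v+r,x0:u+r]; h=cv2.cvtColor(c,cv2.COLOR_RGB2HSV).astype(int)
    m=(h[...,0]<28)&(h[...,1]>(130 if kind=="brass" else 70))
    n,l,s,ce=cv2.connectedComponentsWithStats(m.astype(np.uint8))
    return c,m,[(s[i].tolist(),(ce[i]+[x0,y0]).round(1).tolist()) for i in range(1,n) if s[i][4]>10]
E
python3 - <<'E'
from m import *
a=cv2.imread("pics/a.png")[:,:,::-1];b=cv2.imread("pics/b.png")[:,:,::-1]
ca,cb=cam("scene"),cam("side")
P={"RL":((282,215),(253,193)),"RS":((243,205),(263,215)),"RM":((207,195),(275,241))}
for k,(p,q) in P.items():
    cs=[]
    for im,(u,v) in((a,p),(b,q)):
        c,m,s=blob(im,u,v,19,"cork")
        # ring: largest contour's hull ellipse
        cn=max(cv2.findContours(m.astype(np.uint8),cv2.RETR_EXTERNAL,cv2.CHAIN_APPROX_NONE)[0],key=cv2.contourArea)
        e=cv2.fitEllipse(cn); cs.append((e[0][0]+u-19,e[0][1]+v-19)); print(k,e[1],end=" ")
    X=tri([ray(ca,*cs[0]),ray(cb,*cs[1])]); print(np.round(cs,1).tolist(),X.round(4),atz(ca,*cs[0],.010).round(4),atz(cb,*cs[1],.010).round(4))
G={"L":((313,151),(181,184)),"M":((380,165),(165,154)),"S":((430,203),(187,129))}
for k,(p,q) in G.items():
    X=tri([ray(ca,*p),ray(cb,*q)]); print(k,X.round(4),proj(ca,X),proj(cb,X))
t=[]
for im,l in((a,[(313,155),(379,170),(429,207)]),(b,[(181,188),(165,157),(187,132)])):
    for u,v in l: t.append(cv2.resize(im[v-20:v+20,u-20:u+20],(260,260),interpolation=cv2.INTER_NEAREST))
cv2.imwrite("pics/c.png",np.vstack([np.hstack(t[:3]),np.hstack(t[3:])])[:,:,::-1])
E
```

```text
RL (21.773767471313477, 29.181745529174805) RL (17.425914764404297, 24.54088020324707) [[281.4, 214.8], [251.9, 192.4]] [0.632  0.0583 0.0077] [0.6337 0.0591 0.01  ] [0.6312 0.0552 0.01  ]
RS (15.651568412780762, 20.533531188964844) RS (14.740439414978027, 18.671215057373047) [[243.0, 204.7], [262.8, 215.4]] [ 0.6198 -0.0362  0.0082] [ 0.6211 -0.0354  0.01  ] [ 0.6192 -0.0385  0.01  ]
RM (17.2866268157959, 23.904930114746094) RM (19.14613151550293, 23.8027400970459) [[206.7, 195.3], [275.0, 241.4]] [ 0.6075 -0.1307  0.0079] [ 0.6095 -0.1295  0.01  ] [ 0.6068 -0.1327  0.01  ]
L [0.452  0.1007 0.073 ] [312.89878848 151.0938104 ] [180.9045849  183.90722226]
M [0.4548 0.2655 0.0597] [379.4645656  165.52336297] [164.57782816 153.52588055]
S [0.5567 0.3789 0.047 ] [429.37523605 203.57838731] [186.61023018 128.53984062]
```

View pics/c.png

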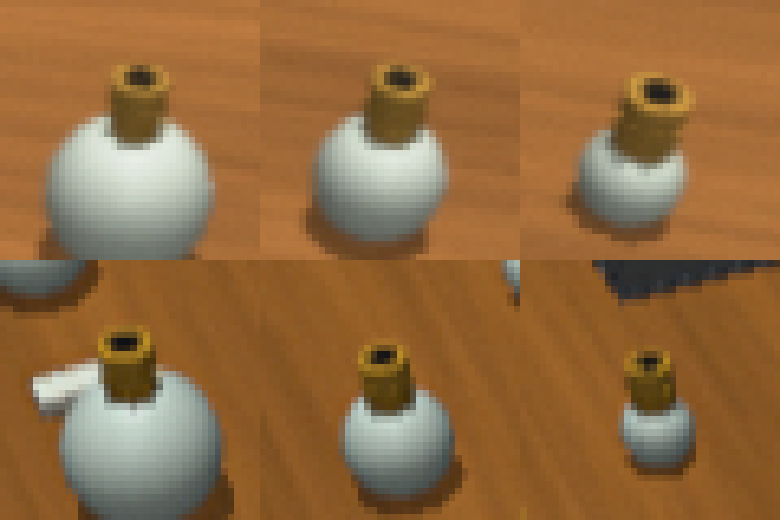

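The crops show plain brass collars with dark holes on all three chosen globes. The hole centres are near (313.9,146.2), (380,161.3) and (429.9,200.8) in scene, and (179.7,180.4), (163.4,151.4) and (186.5,126.9) in side. The look-alikes at (134,158), (235,155) and (180,148) have no collar.

```bash
python3 - <<'E'
from m import *
ca,cb=cam("scene"),cam("side")
G={"L":((313.9,146.2),(179.7,180.4)),"M":((380,161.3),(163.4,151.4)),"S":((429.9,200.8),(186.5,126.9))}
for k,(p,q) in G.items():
    r=[ray(ca,*p),ray(cb,*q)];X=tri(r); print(k,X.round(4),(proj(ca,X)-p).round(1),(proj(cb,X)-q).round(1))
p=robot.camera_params("wrist");print(np.round(p["tool_from_camera"],3),p["camera_matrix"])
E
```

```text
L [0.4501 0.1013 0.0858] [-0.2  0.2] [-0.2 -0.2]
M [0.452  0.2644 0.0695] [-0.2  0.2] [-0.2 -0.2]
S [0.5565 0.3778 0.0543] [-0.2  0.2] [-0.1 -0.1]
[[-0.    -0.964 -0.267  0.077]
 [ 1.     0.    -0.001 -0.   ]
 [ 0.001 -0.267  0.964 -0.162]
 [ 0.     0.     0.     1.   ]] [[309.89906898   0.         253.55959511]
 [  0.         309.89906898 193.55178697]
 [  0.           0.           1.        ]]
```

Request:
servo_tool:
  plan:
    - [1,-1,0,0,0,0.171,94]
    - [1,-1,0,0,0,0.171,94]
    - [1,-1,0,0,0,0.171,94]
    - [1,-1,0,0,0,0.171,94]
    - [1,-1,0,0,0,0.171,94]

```text
time: 1.52
tool_pos: [0.2175, -0.4047, 0.2232]
ee_rot: [3.141, -0.001, 0.004]
wrist_force: [-0.1, -0.2, -0.1]
width: 0.094
finger_force: 0.0
```

Request:
servo_tool:
  plan:
    - [0.96,-0.9,0,0,0,0,94]
    - [0.96,-0.9,0,0,0,0,94]
    - [0.96,-0.9,0,0,0,0,94]
    - [0.96,-0.9,0,0,0,0,94]

```text
time: 1.85
tool_pos: [0.3151, -0.3145, 0.2228]
ee_rot: [-3.141, -0.003, 0.006]
wrist_force: [0.6, -0.9, -0.2]
width: 0.094
finger_force: 0.0
```

Request:
servo_tool:
  plan:
    - [0.96,-0.9,0,0,0,0,94]
    - [0.96,-0.9,0,0,0,0,94]
    - [0.96,-0.9,0,0,0,0,94]
    - [0.96,-0.9,0,0,0,0,94]

```text
time: 2.18
tool_pos: [0.4111, -0.2245, 0.2224]
ee_rot: [-3.14, -0.002, 0.006]
wrist_force: [-0.2, -0.0, 0.8]
width: 0.0941
finger_force: 0.0
```

Request:
servo_tool:
  plan:
    - [0.96,-0.9,0,0,0,0,94]
    - [0.96,-0.9,0,0,0,0,94]
    - [0.96,-0.9,0,0,0,0,94]
    - [0.96,-0.9,0,0,0,0,94]

```text
time: 2.52
tool_pos: [0.507, -0.1347, 0.2218]
ee_rot: [-3.14, -0.001, 0.005]
wrist_force: [-1.3, -0.3, -0.1]
width: 0.094
finger_force: 0.0
```

Request:
servo_tool:
  plan:
    - [0.96,-0.9,0,0,0,0,70]
    - [0.96,-0.9,0,0,0,0,70]
    - [0.96,-0.9,0,0,0,0,70]
    - [0.96,-0.9,0,0,0,0,70]
    - [0.96,-0.9,0,0,0,0,70]
    - [0.96,-0.9,0,0,0,0,70]

```text
time: 3.02
tool_pos: [0.5995, -0.0489, 0.2219]
ee_rot: [3.14, 0.002, -0.0]
wrist_force: [-0.5, 0.3, 0.8]
width: 0.0695
finger_force: 0.0
```

Now a wrist look at the rings.

```bash
python3 - <<'E'
from m import *
c=cam("wrist"); print(robot.get_obs()["tool_pos"],robot.get_obs()["qvel"].round(3))
im=save("wrist","d.png")
for k,P in {"RL":(.632,.0583,.009),"RS":(.6198,-.0362,.009),"RM":(.6075,-.1307,.009)}.items():
    u,v=proj(c,P); r=36
    cc,m,s=blob(im,u,v,r,"cork")
    for cn in cv2.findContours(m.astype(np.uint8),cv2.RETR_CCOMP,cv2.CHAIN_APPROX_NONE)[0]:
        if len(cn)<40: continue
        e=cv2.fitEllipse(cn); ctr=(e[0][0]+int(u)-r,e[0][1]+int(v)-r)
        print(k,np.round((u,v)),np.round(ctr,1),np.round(e[1],1),atz(c,*ctr,.014).round(4),atz(c,*ctr,.004).round(4))
E
```

```text
[ 0.59954959 -0.04885547  0.22186284] [-0.021 -0.03   0.017  0.003  0.001  0.007]
RL [165. 146.] [163.5 145.9] [54.8 58.3] [0.6327 0.0585 0.014 ] [0.6315 0.0614 0.004 ]
RL [165. 146.] [164.2 145.9] [45.2 49.8] [0.6327 0.0576 0.014 ] [0.6315 0.0605 0.004 ]
RS [243. 156.] [242.2 156.3] [40.5 40.8] [ 0.6203 -0.0348  0.014 ] [ 0.6188 -0.0344  0.004 ]
RS [243. 156.] [242.3 156. ] [32.3 33.1] [ 0.6206 -0.035   0.014 ] [ 0.619  -0.0346  0.004 ]
RM [321. 166.] [319.4 165.9] [46.8 48.5] [ 0.6085 -0.1281  0.014 ] [ 0.6066 -0.1302  0.004 ]
RM [321. 166.] [319.4 165.9] [37.9 40.9] [ 0.6085 -0.128   0.014 ] [ 0.6066 -0.1302  0.004 ]
```

View pics/d.png

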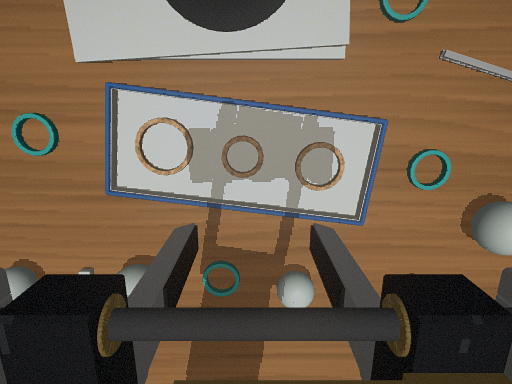

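The wrist view shows the rings at (164,146) large, (242,156) small and (319,166) medium, agreeing with the fixed cameras to about 1 mm and spaced 95 mm. Now over the large globe.

Request:
servo_tool:
  plan:
    - [-0.75,-0.75,0,0,0,0,60]
    - [-0.75,-0.75,0,0,0,0,60]
    - [-0.75,-0.75,0,0,0,0,60]
    - [-0.75,-0.75,0,0,0,0,60]

```text
time: 3.4
tool_pos: [0.5216, 0.0285, 0.2238]
ee_rot: [-3.141, -0.001, 0.001]
wrist_force: [0.0, -0.2, 1.5]
width: 0.0599
finger_force: 0.0
```

Request:
servo_tool:
  plan:
    - [-0.75,-0.75,0,0,0,0,60]
    - [-0.75,-0.75,0,0,0,0,60]
    - [-0.75,-0.75,0,0,0,0,60]
    - [-0.75,-0.75,0,0,0,0,60]
    - [-0.75,-0.75,0,0,0,0,60]
    - [-0.75,-0.75,0,0,0,0,60]

```text
time: 3.9
tool_pos: [0.4506, 0.1011, 0.2229]
ee_rot: [3.141, -0.002, -0.002]
wrist_force: [-0.5, -0.8, -0.2]
width: 0.06
finger_force: 0.0
```

```bash
python3 - <<'E'
from m import *
c=cam("wrist"); print(robot.get_obs()["tool_pos"])
im=save("wrist","e.png")
for k,P in {"L":(.4501,.1013,.0858),"M":(.452,.2644,.0695)}.items():
    u,v=proj(c,P); print(k,u,v)
    for s,ce in blob(im,u,v,25,"brass")[2]: print(s,ce,atz(c,*ce,P[2]).round(4))
e=im.copy(); cv2.imwrite("pics/e2.png",cv2.resize(e[100:280,60:340],(840,540))[:,:800,::-1])
E
```

```text
[0.45058106 0.10106711 0.22286737]
L 253.75294196795116 188.7821180690618
[14, 12, 21, 24, 219] [252.0, 186.0] [0.453  0.103  0.0858]
[0, 28, 50, 22, 443] [253.1, 205.9] [0.4322 0.102  0.0858]
M 97.902671784968 183.4054659482208
[0, 0, 50, 50, 1615] [91.2, 185.9] [0.4493 0.2718 0.0695]
```

View pics/e2.png

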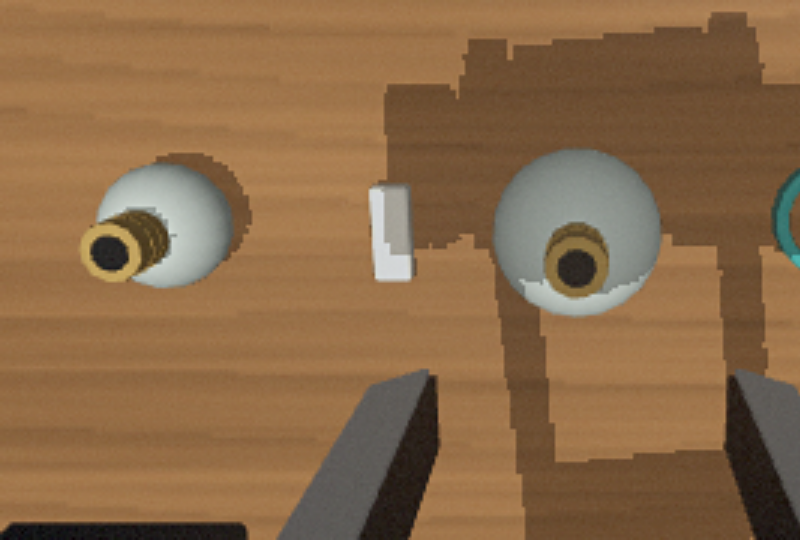

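The crop shows the medium collar hole at wrist pixel (96,184) and the large one at (252,189), both upright and collared. The wrist reads y about 1.5 mm further out, with the same bias for the rings. Descend on the large globe.

Request:
servo_tool:
  plan:
    - [0,-0.015,1,0,0,0,50]
    - [0,-0.015,1,0,0,0,50]
    - [0,-0.015,1,0,0,0,50]
    - [0,-0.015,1,0,0,0,50]

```text
time: 4.28
tool_pos: [0.4469, 0.1025, 0.1167]
ee_rot: [3.14, 0.011, -0.002]
wrist_force: [-0.2, -1.1, -0.7]
width: 0.0502
finger_force: 0.0
```

Request:
servo_tool:
  plan:
    - [0,0,0.2,0,0,0,46]
    - [0,0,0.3,0,0,0,46]
    - [0,0,0.38,0,0,0,46]
    - [0,0,0.42,0,0,0,46]
    - [0,0,0.42,0,0,0,46]
    - [0,0,0.42,0,0,0,46]

```text
time: 4.78
tool_pos: [0.4505, 0.1042, 0.0812]
ee_rot: [3.142, -0.001, 0.0]
wrist_force: [0.0, 0.1, -0.4]
width: 0.0459
finger_force: 0.0
```

Request:
servo_tool:
  plan:
    - [0,0,0,0,0,0,40]
    - [0,0,0,0,0,0,34]
    - [0,0,0,0,0,0,29]
    - [0,0,0,0,0,0,25]
    - [0,0,0,0,0,0,22]
    - [0,0,0,0,0,0,15]
    - [0,0,0,0,0,0,10]
    - [0,0,0,0,0,0,10]
    - [0,0,0,0,0,0,10]

```text
time: 5.53
tool_pos: [0.45, 0.1042, 0.0807]
ee_rot: [3.141, -0.0, 0.0]
wrist_force: [0.2, -0.3, 0.7]
width: 0.0212
finger_force: 30.0
```

Request:
servo_tool:
  plan:
    - [0,0,-0.2,0,0,0,10]
    - [0,0,-0.4,0,0,0,10]
    - [0,0,-0.6,0,0,0,10]
    - [0,0,-0.6,0,0,0,10]

```text
time: 5.87
tool_pos: [0.4522, 0.1046, 0.1443]
ee_rot: [-3.141, -0.008, 0.0]
wrist_force: [0.0, -0.4, -1.2]
width: 0.0214
finger_force: 29.9
```

Request:
servo_tool:
  plan:
    - [0.25,0.06,0,0,0,0,10]
    - [0.5,0.12,0,0,0,0,10]
    - [0.75,0.18,0,0,0,0,10]
    - [0.91,0.22,0,0,0,0,10]

```text
time: 6.2
tool_pos: [0.542, 0.0817, 0.1385]
ee_rot: [3.141, 0.001, -0.0]
wrist_force: [0.5, 0.3, -1.2]
width: 0.0213
finger_force: 29.9
```

Request:
servo_tool:
  plan:
    - [0.25,0.06,0,0,0,0,10]
    - [0.5,0.12,0,0,0,0,10]
    - [0.75,0.18,0,0,0,0,10]
    - [0.91,0.23,0,0,0,0,10]
    - [0.91,0.23,0,0,0,0,10]
    - [0.91,0.23,0,0,0,0,10]

```text
time: 6.7
tool_pos: [0.6312, 0.0591, 0.138]
ee_rot: [-3.141, 0.004, -0.0]
wrist_force: [0.5, -0.3, -1.4]
width: 0.0215
finger_force: 29.9
```

Request:
servo_tool:
  plan:
    - [0,0,0.2,0,0,0,10]
    - [0,0,0.3,0,0,0,10]
    - [0,0,0.35,0,0,0,10]
    - [0,0,0.35,0,0,0,10]
    - [0,0,0.35,0,0,0,10]

```text
time: 7.12
tool_pos: [0.631, 0.0596, 0.1051]
ee_rot: [3.142, 0.001, 0.001]
wrist_force: [-0.5, 0.4, -1.7]
width: 0.021
finger_force: 29.9
```

```bash
python3 - <<'E'
from m import *
print(robot.get_obs()["tool_pos"])
a=save("scene","f.png");b=save("side","g.png");w=save("wrist","w1.png")
f=lambda i,u,v:cv2.resize(i[v-35:v+35,u-35:u+35],(380,380),interpolation=cv2.INTER_CUBIC)
cv2.imwrite("pics/fg.png",np.hstack([f(a,281,205),f(b,252,185)])[:,:,::-1])
E
```

```text
[0.6310312  0.0595685  0.10511725]
```

View pics/fg.png

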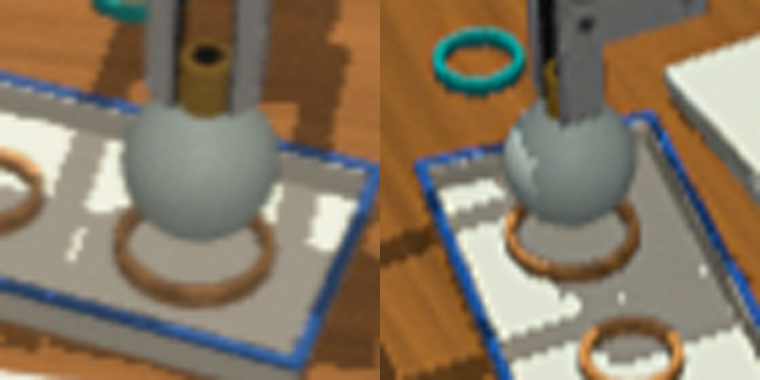

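The held large globe hangs over its ring: scene crop ball centre (201,165) against ring centre (194,245), side crop (570,160) against (572,235). I check the offset numerically.

```bash
python3 - <<'E'
from m import *
ca,cb=cam("scene"),cam("side")
for z in(.0545,):
    p=(282.6,200);q=(251.6,179.1)
    print("ball",atz(ca,*p,z).round(4),atz(cb,*q,z).round(4),tri([ray(ca,*p),ray(cb,*q)]).round(4))
h=(283.9,179.5); print("hole",atz(ca,*h,.1099).round(4))
r1=(245+0.7+194/5.43,169.7+245/5.43)
print("ring eye",r1,"proj ring",proj(ca,(.632,.0583,.009)),proj(cb,(.632,.0583,.009)))
E
```

```text
ball [0.6331 0.0599 0.0545] [0.6327 0.058  0.0545] [0.6328 0.0594 0.0538]
hole [0.6297 0.0596 0.1099]
ring eye (281.42744014732966, 214.8197053406998) proj ring [281.15565989 214.5950578 ] [251.75571575 191.88554345]
```

Within 1 mm. Lower with a 0.7 mm correction, then release.

Request:
servo_tool:
  plan:
    - [0.008,0.007,0.06,0,0,0,10]
    - [0.008,0.007,0.1,0,0,0,10]
    - [0.008,0.007,0.14,0,0,0,10]
    - [0.008,0.007,0.17,0,0,0,10]
    - [0.008,0.007,0.19,0,0,0,10]
    - [0.008,0.007,0.194,0,0,0,10]
    - [0.008,0.007,0.194,0,0,0,10]
    - [0.008,0.007,0.194,0,0,0,10]

```text
time: 7.93
tool_pos: [0.6327, 0.0586, 0.0862]
ee_rot: [3.142, -0.0, 0.0]
wrist_force: [0.8, 0.1, -0.8]
width: 0.0216
finger_force: 29.9
```

Request:
servo_tool:
  plan:
    - [0,0,0.004,0,0,0,10]
    - [0,0,0.008,0,0,0,10]
    - [0,0,0.012,0,0,0,10]
    - [0,0,0.012,0,0,0,10]
    - [0,0,0.012,0,0,0,10]

```text
time: 8.35
tool_pos: [0.6326, 0.0586, 0.0849]
ee_rot: [3.142, -0.0, 0.0]
wrist_force: [-0.9, -0.2, -0.6]
width: 0.0211
finger_force: 29.9
```

Request:
servo_tool:
  plan:
    - [0,0,0,0,0,0,25]
    - [0,0,0,0,0,0,30]
    - [0,0,0,0,0,0,36]
    - [0,0,0,0,0,0,42]
    - [0,0,0,0,0,0,46]
    - [0,0,-0.1,0,0,0,46]
    - [0,0,-0.3,0,0,0,46]
    - [0,0,-0.6,0,0,0,46]
    - [0,0,-1,0,0,0,46]
    - [0,0,-1,0,0,0,46]

```text
time: 9.18
tool_pos: [0.6366, 0.0586, 0.1959]
ee_rot: [3.142, -0.017, 0.0]
wrist_force: [1.2, -0.3, 1.8]
width: 0.0463
finger_force: 0.0
```

Request:
servo_tool:
  plan:
    - [-0.9,-1,0,0,0,0,46]
    - [-0.9,-1,0,0,0,0,46]
    - [-0.9,-1,0,0,0,0,46]
    - [-0.9,-1,0,0,0,0,46]

```text
time: 9.52
tool_pos: [0.5394, 0.1625, 0.1863]
ee_rot: [-3.139, 0.0, 0.005]
wrist_force: [0.4, 0.4, -0.1]
width: 0.0458
finger_force: 0.0
```

Request:
servo_tool:
  plan:
    - [-0.9,-1,0,0,0,0,46]
    - [-0.9,-1,0,0,0,0,46]
    - [-0.9,-1,0,0,0,0,46]
    - [-0.9,-1,0,0,0,0,46]
    - [-0.9,-1,0,0,0,0,46]
    - [-0.9,-1,0,0,0,0,46]

```text
time: 10.02
tool_pos: [0.4531, 0.2585, 0.1856]
ee_rot: [3.141, -0.002, 0.001]
wrist_force: [-0.2, -0.1, -0.9]
width: 0.0461
finger_force: 0.0
```

```bash
python3 - <<'E'
from m import *
print(robot.get_obs()["tool_pos"]); c=cam("wrist"); print(proj(c,(.452,.2644,.0695)),proj(c,(.5565,.3778,.0543)))
a=save("scene","i.png");b=save("side","j.png");w=save("wrist","k.png")
f=lambda i,u,v:cv2.resize(i[v-30:v+30,u-30:u+30],(330,330),interpolation=cv2.INTER_CUBIC)
cv2.imwrite("pics/l.png",np.vstack([np.hstack([f(a,281,205),f(b,252,185)]),cv2.resize(w[140:260,170:410],(660,330))])[:590,:,::-1])
E
```

```text
[0.45313876 0.25847706 0.18560209]
[247.73800088 195.1513459 ] [120.2651601   77.37730608]
```

View pics/l.png

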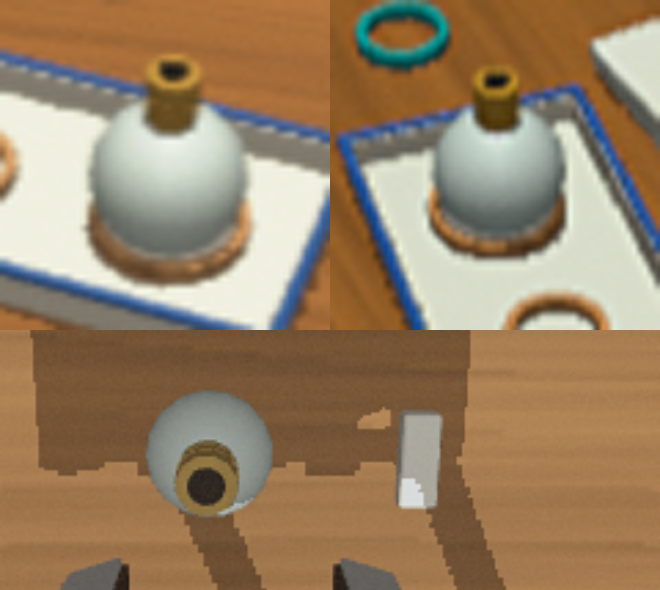

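Large globe is upright and down in its ring in both views. Medium collar hole is at wrist pixel (245,197). Descend on it.

Request:
servo_tool:
  plan:
    - [-0.017,-0.066,0.2,0,0,0,46]
    - [-0.017,-0.066,0.5,0,0,0,46]
    - [-0.017,-0.066,0.8,0,0,0,46]
    - [-0.017,-0.066,0.9,0,0,0,46]
    - [-0.017,-0.066,0.9,0,0,0,46]

```text
time: 10.58
tool_pos: [0.4494, 0.2631, 0.0911]
ee_rot: [3.138, 0.007, -0.002]
wrist_force: [-0.6, -0.3, -0.2]
width: 0.0457
finger_force: 0.0
```

Request:
servo_tool:
  plan:
    - [0,0,0.15,0,0,0,46]
    - [0,0,0.25,0,0,0,46]
    - [0,0,0.3,0,0,0,46]
    - [0,0,0.3,0,0,0,46]
    - [0,0,0.3,0,0,0,46]

```text
time: 11.0
tool_pos: [0.4514, 0.2651, 0.0655]
ee_rot: [-3.141, -0.001, -0.0]
wrist_force: [0.3, -0.4, 0.8]
width: 0.0462
finger_force: 0.0
```

Request:
servo_tool:
  plan:
    - [0,0,0,0,0,0,40]
    - [0,0,0,0,0,0,34]
    - [0,0,0,0,0,0,29]
    - [0,0,0,0,0,0,25]
    - [0,0,0,0,0,0,22]
    - [0,0,0,0,0,0,15]
    - [0,0,0,0,0,0,10]
    - [0,0,0,0,0,0,10]
    - [0,0,0,0,0,0,10]

```text
time: 11.75
tool_pos: [0.451, 0.2652, 0.0651]
ee_rot: [-3.141, -0.0, 0.0]
wrist_force: [0.8, -0.9, 0.8]
width: 0.0212
finger_force: 30.0
```

Request:
servo_tool:
  plan:
    - [0,0,-0.2,0,0,0,10]
    - [0,0,-0.5,0,0,0,10]
    - [0,0,-0.8,0,0,0,10]
    - [0,0,-1,0,0,0,10]
    - [0,0,-1,0,0,0,10]

```text
time: 12.17
tool_pos: [0.4535, 0.2663, 0.1703]
ee_rot: [-3.138, -0.009, 0.0]
wrist_force: [0.3, -0.3, 0.0]
width: 0.0214
finger_force: 30.0
```

Request:
servo_tool:
  plan:
    - [0.1,0.3,0,0,0,0,10]
    - [0.2,0.6,0,0,0,0,10]
    - [0.3,0.8,0,0,0,0,10]
    - [0.39,0.989,0,0,0,0,10]

```text
time: 12.5
tool_pos: [0.4894, 0.1647, 0.1629]
ee_rot: [3.141, 0.003, -0.0]
wrist_force: [0.5, 0.5, -0.2]
width: 0.0215
finger_force: 30.0
```

Request:
servo_tool:
  plan:
    - [0.1,0.3,0,0,0,0,10]
    - [0.2,0.6,0,0,0,0,10]
    - [0.3,0.8,0,0,0,0,10]
    - [0.39,0.989,0,0,0,0,10]

```text
time: 12.83
tool_pos: [0.5284, 0.0656, 0.1627]
ee_rot: [3.141, 0.003, -0.001]
wrist_force: [0.5, 0.8, 0.1]
width: 0.0213
finger_force: 30.0
```

Request:
servo_tool:
  plan:
    - [0.1,0.3,0,0,0,0,10]
    - [0.2,0.6,0,0,0,0,10]
    - [0.3,0.8,0,0,0,0,10]
    - [0.39,0.989,0,0,0,0,10]

```text
time: 13.17
tool_pos: [0.5674, -0.0332, 0.1625]
ee_rot: [-3.141, 0.003, -0.001]
wrist_force: [0.6, -0.5, -1.3]
width: 0.0215
finger_force: 30.0
```

Request:
servo_tool:
  plan:
    - [0.1,0.3,0,0,0,0,10]
    - [0.2,0.6,0,0,0,0,10]
    - [0.3,0.8,0,0,0,0,10]
    - [0.39,0.989,0,0,0,0,10]
    - [0.39,0.989,0,0,0,0,10]
    - [0.39,0.989,0,0,0,0,10]

```text
time: 13.67
tool_pos: [0.6062, -0.131, 0.1624]
ee_rot: [-3.14, 0.004, -0.002]
wrist_force: [-1.1, -0.3, -0.9]
width: 0.021
finger_force: 30.0
```

Request:
servo_tool:
  plan:
    - [0,0,0.2,0,0,0,10]
    - [0,0,0.4,0,0,0,10]
    - [0,0,0.6,0,0,0,10]
    - [0,0,0.75,0,0,0,10]
    - [0,0,0.75,0,0,0,10]
    - [0,0,0.75,0,0,0,10]

```text
time: 14.17
tool_pos: [0.6056, -0.1289, 0.0883]
ee_rot: [-3.14, 0.003, 0.002]
wrist_force: [-0.1, 0.5, -0.4]
width: 0.0213
finger_force: 30.0
```

```bash
python3 - <<'E'
from m import *
print(robot.get_obs()["tool_pos"])
a=save("scene","n.png");b=save("side","o.png")
ca,cb=cam("scene"),cam("side")
for X in((.6075,-.1307,.009),(.6075,-.1307,.043)): print(proj(ca,X),proj(cb,X))
f=lambda i,u,v:cv2.resize(i[v-35:v+35,u-35:u+35],(380,380),interpolation=cv2.INTER_CUBIC)
cv2.imwrite("pics/no.png",np.hstack([f(a,207,190),f(b,275,230)])[:,:,::-1])
E
```

```text
[ 0.60562947 -0.12888173  0.0883231 ]
[206.53368614 195.02690769] [274.88545196 241.02415095]
[205.55270697 184.07388034] [275.01124832 231.3561424 ]
```

View pics/no.png

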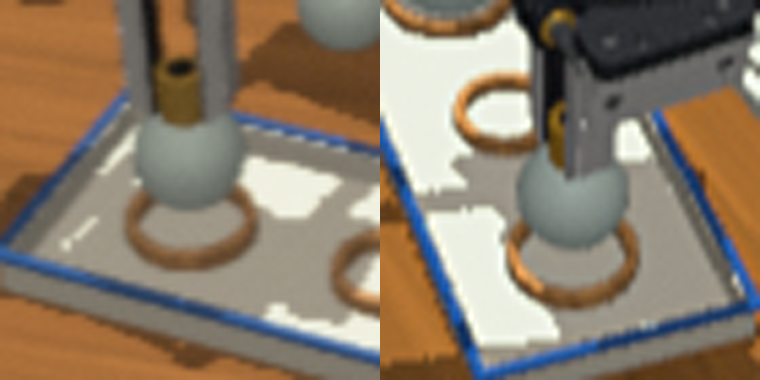

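Medium globe hangs over its ring, ball at scene crop (190,155) and side crop (572,192), about 1.5 mm off in x and y. Correct and lower.

Request:
servo_tool:
  plan:
    - [0.018,0.015,0,0,0,0,10]
    - [0.018,0.015,0.05,0,0,0,10]
    - [0.018,0.015,0.1,0,0,0,10]
    - [0.018,0.015,0.14,0,0,0,10]
    - [0.018,0.015,0.17,0,0,0,10]
    - [0.018,0.015,0.185,0,0,0,10]
    - [0.018,0.015,0.19,0,0,0,10]
    - [0.018,0.015,0.19,0,0,0,10]
    - [0.018,0.015,0.19,0,0,0,10]

```text
time: 15.02
tool_pos: [0.6088, -0.132, 0.071]
ee_rot: [3.141, -0.0, 0.0]
wrist_force: [0.2, 0.6, -1.2]
width: 0.0215
finger_force: 30.0
```

Request:
servo_tool:
  plan:
    - [-0.01,-0.01,0.006,0,0,0,10]
    - [-0.01,-0.01,0.012,0,0,0,10]
    - [-0.01,-0.01,0.017,0,0,0,10]
    - [-0.01,-0.01,0.017,0,0,0,10]
    - [-0.01,-0.01,0.017,0,0,0,10]

```text
time: 15.43
tool_pos: [0.6078, -0.1309, 0.0692]
ee_rot: [3.141, -0.0, 0.0]
wrist_force: [0.2, 0.4, -0.4]
width: 0.0217
finger_force: 30.0
```

Request:
servo_tool:
  plan:
    - [0,0,0,0,0,0,25]
    - [0,0,0,0,0,0,30]
    - [0,0,0,0,0,0,36]
    - [0,0,0,0,0,0,42]
    - [0,0,0,0,0,0,46]
    - [0,0,-0.1,0,0,0,46]
    - [0,0,-0.3,0,0,0,46]
    - [0,0,-0.6,0,0,0,46]
    - [0,0,-1,0,0,0,46]
    - [0,0,-1,0,0,0,46]

```text
time: 16.27
tool_pos: [0.6118, -0.1321, 0.18]
ee_rot: [3.137, -0.016, 0.0]
wrist_force: [0.4, 0.2, 2.3]
width: 0.0462
finger_force: 0.0
```

Request:
servo_tool:
  plan:
    - [-0.1,-1,0,0,0,0,46]
    - [-0.1,-1,0,0,0,0,46]
    - [-0.1,-1,0,0,0,0,46]

```text
time: 16.52
tool_pos: [0.5976, -0.0272, 0.1707]
ee_rot: [-3.139, -0.002, 0.002]
wrist_force: [0.7, 0.2, 0.6]
width: 0.0461
finger_force: 0.0
```

Request:
servo_tool:
  plan:
    - [-0.1,-1,0,0,0,0,46]
    - [-0.1,-1,0,0,0,0,46]
    - [-0.1,-1,0,0,0,0,46]

```text
time: 16.77
tool_pos: [0.5871, 0.0737, 0.1704]
ee_rot: [-3.139, -0.001, 0.004]
wrist_force: [-0.1, 0.8, -0.8]
width: 0.0462
finger_force: 0.0
```

Request:
servo_tool:
  plan:
    - [-0.1,-1,0,0,0,0,46]
    - [-0.1,-1,0,0,0,0,46]
    - [-0.1,-1,0,0,0,0,46]

```text
time: 17.02
tool_pos: [0.5769, 0.1738, 0.1703]
ee_rot: [-3.139, -0.001, 0.004]
wrist_force: [-0.3, -0.4, 0.0]
width: 0.0461
finger_force: 0.0
```

Request:
servo_tool:
  plan:
    - [-0.1,-1,0,0,0,0,46]
    - [-0.1,-1,0,0,0,0,46]
    - [-0.1,-1,0,0,0,0,46]

```text
time: 17.27
tool_pos: [0.5667, 0.2739, 0.1701]
ee_rot: [-3.139, -0.001, 0.004]
wrist_force: [0.1, -0.9, 0.3]
width: 0.0463
finger_force: 0.0
```

Request:
servo_tool:
  plan:
    - [-0.1,-1,0,0,0,0,46]
    - [-0.1,-1,0,0,0,0,46]
    - [-0.1,-1,0,0,0,0,46]
    - [-0.1,-1,0,0,0,0,46]
    - [-0.1,-1,0,0,0,0,46]
    - [-0.1,-1,0,0,0,0,46]
    - [-0.1,-1,0,0,0,0,46]

```text
time: 17.85
tool_pos: [0.5583, 0.3674, 0.1696]
ee_rot: [3.141, -0.001, -0.002]
wrist_force: [-0.5, -0.0, 1.0]
width: 0.046
finger_force: 0.0
```

```bash
python3 - <<'E'
from m import *
print(robot.get_obs()["tool_pos"]); c=cam("wrist"); print(proj(c,(.5565,.3778,.0543)))
a=save("scene","q.png");b=save("side","r.png");w=save("wrist","s.png")
f=lambda i,u,v:cv2.resize(i[v-30:v+30,u-30:u+30],(330,330),interpolation=cv2.INTER_CUBIC)
cv2.imwrite("pics/t.png",np.vstack([np.hstack([f(a,207,190),f(b,275,235)]),cv2.resize(w[140:260,170:410],(660,330))])[:590,:,::-1])
E
```

```text
[0.55828591 0.36740079 0.16955159]
[242.90613126 195.91114549]
```

View pics/t.png

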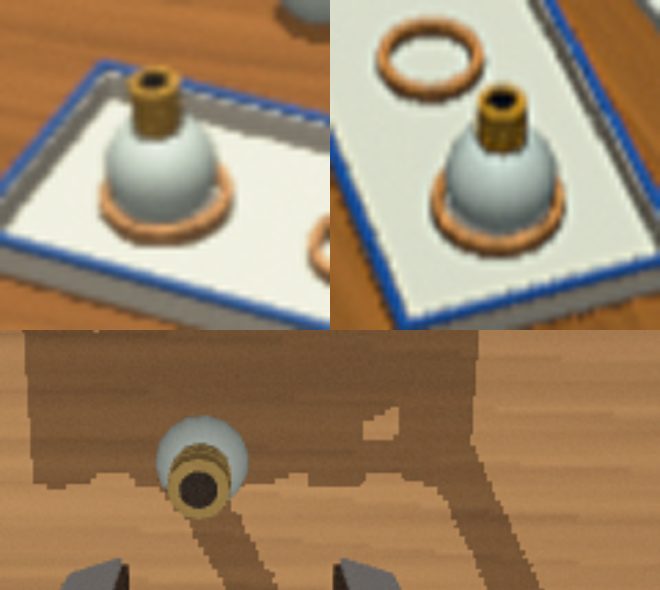

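Medium globe is upright and seated in both views. The small collar hole is at wrist pixel (242,197). Descend on it.

Request:
servo_tool:
  plan:
    - [-0.02,-0.106,0.2,0,0,0,46]
    - [-0.02,-0.106,0.5,0,0,0,46]
    - [-0.02,-0.106,0.8,0,0,0,46]
    - [-0.02,-0.106,0.9,0,0,0,46]
    - [-0.02,-0.106,0.9,0,0,0,46]

```text
time: 18.42
tool_pos: [0.5536, 0.3776, 0.0747]
ee_rot: [3.137, 0.007, -0.001]
wrist_force: [-0.3, 0.5, -0.8]
width: 0.0458
finger_force: 0.0
```

Request:
servo_tool:
  plan:
    - [0,0,0.15,0,0,0,46]
    - [0,0,0.25,0,0,0,46]
    - [0,0,0.295,0,0,0,46]
    - [0,0,0.295,0,0,0,46]
    - [0,0,0.295,0,0,0,46]

```text
time: 18.83
tool_pos: [0.5561, 0.3797, 0.0504]
ee_rot: [-3.141, -0.001, 0.0]
wrist_force: [-0.3, 0.0, 0.0]
width: 0.046
finger_force: 0.0
```

Request:
servo_tool:
  plan:
    - [0,0,0,0,0,0,40]
    - [0,0,0,0,0,0,34]
    - [0,0,0,0,0,0,29]
    - [0,0,0,0,0,0,25]
    - [0,0,0,0,0,0,22]
    - [0,0,0,0,0,0,15]
    - [0,0,0,0,0,0,10]
    - [0,0,0,0,0,0,10]
    - [0,0,0,0,0,0,10]

```text
time: 19.58
tool_pos: [0.5558, 0.3797, 0.0499]
ee_rot: [-3.141, -0.0, 0.0]
wrist_force: [0.2, 0.3, 1.5]
width: 0.0215
finger_force: 29.9
```

Request:
servo_tool:
  plan:
    - [0,0,-0.2,0,0,0,10]
    - [0,0,-0.5,0,0,0,10]
    - [0,0.08,-0.8,0,0,0,10]
    - [0,0.156,-1,0,0,0,10]

```text
time: 19.92
tool_pos: [0.5562, 0.3645, 0.1524]
ee_rot: [-3.14, -0.003, 0.001]
wrist_force: [0.3, 0.5, -0.4]
width: 0.0212
finger_force: 29.9
```

Request:
servo_tool:
  plan:
    - [0.04,0.3,-0.1,0,0,0,10]
    - [0.08,0.6,-0.2,0,0,0,10]
    - [0.12,0.8,-0.3,0,0,0,10]
    - [0.16,1,-0.3,0,0,0,10]

```text
time: 20.25
tool_pos: [0.5727, 0.2631, 0.1824]
ee_rot: [-3.14, -0.004, -0.0]
wrist_force: [-0.0, -0.5, -0.0]
width: 0.0209
finger_force: 29.9
```

Request:
servo_tool:
  plan:
    - [0.04,0.3,0,0,0,0,10]
    - [0.08,0.6,0,0,0,0,10]
    - [0.12,0.8,0,0,0,0,10]
    - [0.16,1,0,0,0,0,10]

```text
time: 20.58
tool_pos: [0.5876, 0.1625, 0.1794]
ee_rot: [3.141, 0.001, -0.001]
wrist_force: [0.3, 0.9, -0.2]
width: 0.0212
finger_force: 29.9
```

Request:
servo_tool:
  plan:
    - [0.04,0.3,0,0,0,0,10]
    - [0.08,0.6,0,0,0,0,10]
    - [0.12,0.8,0,0,0,0,10]
    - [0.16,1,0,0,0,0,10]

```text
time: 20.92
tool_pos: [0.6036, 0.0625, 0.1793]
ee_rot: [3.142, 0.001, -0.001]
wrist_force: [0.0, -0.9, -1.0]
width: 0.0214
finger_force: 29.9
```

Request:
servo_tool:
  plan:
    - [0.04,0.3,0,0,0,0,10]
    - [0.08,0.6,0,0,0,0,10]
    - [0.12,0.8,0,0,0,0,10]
    - [0.16,1,0,0,0,0,10]
    - [0.16,1,0,0,0,0,10]
    - [0.16,1,0,0,0,0,10]
    - [0.16,1,0,0,0,0,10]
    - [0.16,1,0,0,0,0,10]

```text
time: 21.58
tool_pos: [0.6196, -0.0347, 0.1796]
ee_rot: [-3.141, 0.0, 0.002]
wrist_force: [0.9, -0.0, -0.5]
width: 0.0212
finger_force: 29.9
```

Request:
servo_tool:
  plan:
    - [0,0.01,0.2,0,0,0,10]
    - [0,0.01,0.4,0,0,0,10]
    - [0,0.01,0.6,0,0,0,10]
    - [0,0.01,0.8,0,0,0,10]
    - [0,0.01,0.95,0,0,0,10]
    - [0,0.01,1,0,0,0,10]
    - [0,0.01,1,0,0,0,10]
    - [0,0.01,1,0,0,0,10]
    - [0,0.01,1,0,0,0,10]

```text
time: 22.33
tool_pos: [0.6208, -0.0366, 0.0814]
ee_rot: [3.141, -0.003, 0.001]
wrist_force: [-0.1, 0.3, 0.1]
width: 0.0212
finger_force: 29.9
```

```bash
python3 - <<'E'
from m import *
o=robot.get_obs()["tool_pos"];print(o)
a=save("scene","u.png");b=save("side","v.png")
ca,cb=cam("scene"),cam("side")
for X in((.6197,-.036,.009),(.6197,-.036,o[2]-.0499+.0156),(.6197,-.036,o[2]-.0499+.0538)): print(proj(ca,X),proj(cb,X))
f=lambda i,u,v:cv2.resize(i[v-35:v+35,u-35:u+35],(380,380),interpolation=cv2.INTER_CUBIC)
cv2.imwrite("pics/uv.png",np.hstack([f(a,243,198),f(b,263,208)])[:,:,::-1])
E
```

```text
[ 0.6207782  -0.03664947  0.08144344]
[242.94120387 204.55122352] [262.59354672 214.97563148]
[242.69349412 192.12837754] [262.45688094 204.18119368]
[242.4330369  179.06623527] [262.31386729 192.88537364]
```

View pics/uv.png

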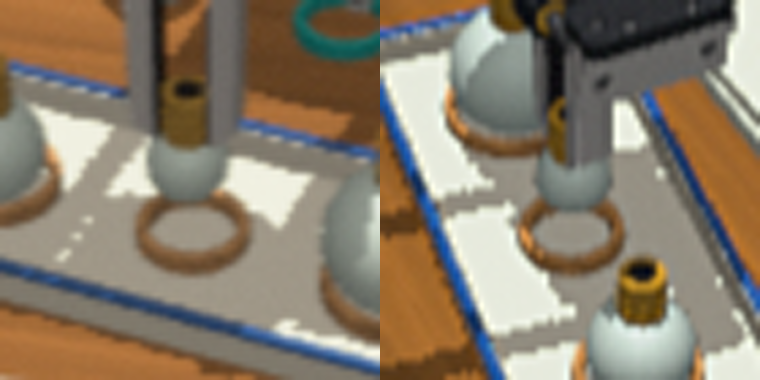

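Small globe is over its ring, ball at scene crop (187,162) and side crop (573,172), about 1 mm off. Correct and lower.

Request:
servo_tool:
  plan:
    - [-0.008,-0.009,0,0,0,0,10]
    - [-0.008,-0.009,0,0,0,0,10]
    - [-0.008,-0.009,0.06,0,0,0,10]
    - [-0.008,-0.009,0.12,0,0,0,10]
    - [-0.008,-0.009,0.17,0,0,0,10]
    - [-0.008,-0.009,0.21,0,0,0,10]
    - [-0.008,-0.009,0.24,0,0,0,10]
    - [-0.008,-0.009,0.26,0,0,0,10]
    - [-0.008,-0.009,0.265,0,0,0,10]
    - [-0.008,-0.009,0.265,0,0,0,10]
    - [-0.008,-0.009,0.265,0,0,0,10]

```text
time: 23.35
tool_pos: [0.6189, -0.036, 0.0537]
ee_rot: [3.141, 0.0, 0.0]
wrist_force: [-2.3, -0.1, 4.7]
width: 0.0214
finger_force: 29.9
```

Floor contact at the expected height (0.0537 against 0.054). Release and retreat.

Request:
servo_tool:
  plan:
    - [0,0,-0.003,0,0,0,22]
    - [0,0,-0.003,0,0,0,26]
    - [0,0,-0.003,0,0,0,32]
    - [0,0,-0.003,0,0,0,38]
    - [0,0,-0.003,0,0,0,42]
    - [0,0,-0.1,0,0,0,42]
    - [0,0,-0.3,0,0,0,42]
    - [0,0,-0.6,0,0,0,42]
    - [0,0,-1,0,0,0,42]
    - [0,0,-1,0,0,0,42]

```text
time: 24.18
tool_pos: [0.6234, -0.0367, 0.1638]
ee_rot: [3.139, -0.017, 0.0]
wrist_force: [0.0, 0.6, 1.5]
width: 0.0421
finger_force: 0.0
```

Request:
servo_tool:
  plan:
    - [-1,0,-0.8,0,0,0,42]
    - [-1,0,-0.8,0,0,0,42]
    - [-1,0,-0.8,0,0,0,42]
    - [-1,0,-0.8,0,0,0,42]
    - [-1,0,-0.8,0,0,0,42]
    - [-1,0,-0.8,0,0,0,42]

```text
time: 24.68
tool_pos: [0.5194, -0.0361, 0.2335]
ee_rot: [3.141, -0.002, 0.0]
wrist_force: [-0.3, 0.1, -0.2]
width: 0.0422
finger_force: 0.0
```

```bash
python3 - <<'E'
from m import *
a=save("scene","x.png");b=save("side","y.png")
cv2.imwrite("pics/xy.png",np.hstack([cv2.resize(a[140:250,110:330],(400,200)),cv2.resize(b[160:280,190:330],(400,343))[:200]])[:,:,::-1])
f=lambda i,x,y,w,h:cv2.resize(i[y:y+h,x:x+w],(800,300),interpolation=cv2.INTER_CUBIC)
cv2.imwrite("pics/z.png",np.vstack([f(a,110,135,330,124),np.hstack([cv2.resize(b[165:345,160:340],(300,300)),cv2.resize(b[170:260,220:310],(300,300),interpolation=cv2.INTER_CUBIC),np.zeros((300,200,3),np.uint8)])])[:,:,::-1])
E
```

```text
(no output)
```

View pics/z.png

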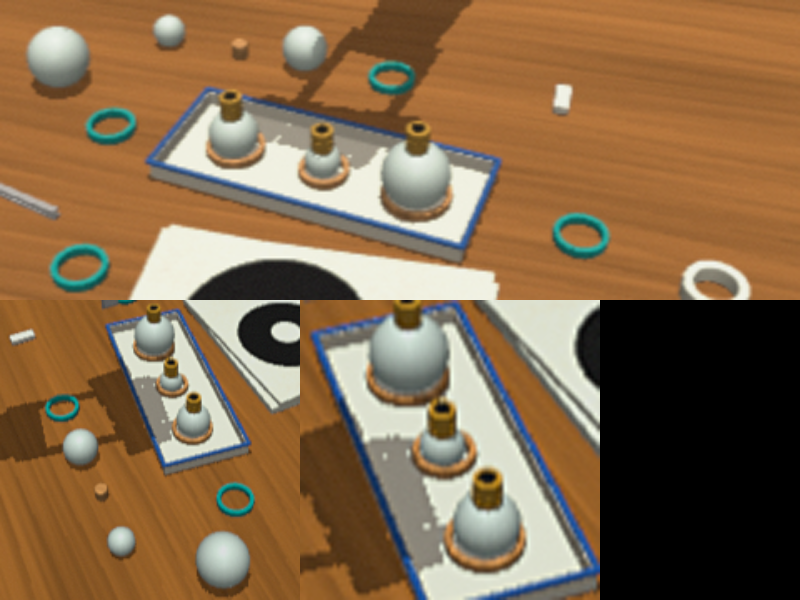

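All three collared globes stand upright in their own rings: medium at (232,130), small at (322,155) and large at (416,170) in the top crop. The plain globes have not moved. Handing in.

```bash
python3 -c "
from bench import robot
print(robot.close_job())"
```

```text
the job is handed in; nothing more can be done
None
```

The three collared globes are upright and fully down in the cork rings of their own size, the plain globes are where they were, and the job was handed in at about 25 s.

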